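# Reset the bench power box behind its push-latch cover

### The arm

A 6-joint arm with a two-finger parallel gripper is mounted at the origin on the work surface. World frame = base frame: x ahead of the robot, y to its left, z up, the work surface at z = 0. Lengths are in mm, angles in rad, forces in N, time in s.
With the tool pointing down it reaches from about 400 to 925 mm from the base axis. Payload 12.5 kg.
Tool frame: the origin (TCP) lies at the centre of the arm's flange, where the gripper is bolted on; the fingertips stand 190 mm ahead of it and the grasp point (between the pads) lies env.grip_point_offset ahead of it (env.grip_point_offset is the distance from the TCP to the grasp point, in mm); z points along the fingers, x is the direction in which the jaws open and shut, and the axes are right-handed (so a half turn about z gives the same grasp; the last joint's range is limited). The gripper opens to 95 mm and grips with 3 to 60 N. Pads are 20 mm wide; open, the fingers measure 119 mm over their backs; the gripper's body (75 mm by 180 mm) begins 59 mm behind the grasp point.
Start: joints at [1.168, 0.491, 1.559, -0, 1.092, -0.106], TCP at [182.765, 597.681, 404.761] pointing down, gripper open.
Joint ranges: [-3.1, 3.1], [-0.84, 2.19], [0.05, 2.79], [-1.13, 4.28], [0.06, 2.93], [-2.69, 2.69]. Speed limits (rad/s): [2.22, 2.22, 2.79, 3.14, 3.14, 3.14].

### API

Orientations are given as [roll, pitch, yaw] about the fixed x, y, z axes, in that order (R = Rz(yaw) Ry(pitch) Rx(roll)).
In Python, from cell import state, read_camera, camera_model, job_done, env gives the robot as it stands.
- The arm moves only by the tool arm_command, never from a script. Its argument "steps" is a list of rows, each a list of 6 numbers: the shift along the tool's x, y, z in cm, then the turn, a rotation vector about the tool's x, y, z in degrees. In form: [[dx, dy, dz, rx, ry, rz], ...]. A call has 1 to 12 rows; each row is the pose to reach, as a shift and turn from the pose commanded when the call began, along the tool's axes at that moment; what a row does not reach only later rows make up. A row lasts 1/12 s, in which the tool goes at most 41.7 mm and 7.16 degrees, less where a joint would pass 70% of its speed; a pose out of reach is approached as far as the arm can. A call with a gripper value outside its range is refused whole. "jaw" is the finger opening in cm, from 0 to 9.51, set as the call begins (left out, the last holds). The fingers move at their own pace and stop on an object; the grip force is fixed at half the most. Time passes only in rows, so rows that repeat a pose let the fingers close. It gives the time, the measured TCP pose, the force and the opening at its end, in the units of the state.
- state(): the state, without advancing time (a new reading comes with each control period).
- read_camera(name): name is "scene" or "top" or "wrist"; returns the picture (384x512x3 uint8, red, green, blue); there is no depth.
- camera_model(name): a dict with "K" (3x3 intrinsics, pixels), "xyz" and "rotation" of the camera in the world. Camera axes: x right, y up, looking along -z (the intrinsics and any distortion apply to the point x, -y, -z); pixel columns grow to the right and rows downward; lengths in mm; the calibration is good to about 2 mm. A picture is of the moment at which its call begins: read the wrist's pose just before it. camera_model takes no time and is no camera call; for the wrist camera it gives the pose at the moment of the call.
- job_done(): hands the job in, once; it reports no verdict.
The state is a dict: "t": time; "joints": joint angles; "qvel": joint speeds; "tau": joint torques, N m; "eef_pos": TCP position; "tcp_rot": TCP orientation; "ft_force": force on the tool from outside, world axes, zero at the start; "moment": the same for the moment, N m; "opening": opening from 0.0 (shut) to 1.0 (fully open).
Only numpy, scipy, OpenCV 4.12 (cv2) and the standard library are available. Lean on these libraries where they do the work, as an engineer would, in place of code of your own. Each camera call takes 0.05 s, during which the arm holds its last target. There are 200 camera calls.

### The job

Press the aluminium cover of the wider grey box so that its latch lets go and it springs wide open, push the round reset button inside all the way down and let it come back up, then push the cover down and press it home so that it latches and stays shut by itself. Use the fingertips only: pinch or lift nothing, and leave the file, the oil bottle and the steel bar stub where they are.

Things in the scene. Friction and masses are not known exactly. Their poses are not given: they have to be found in the camera images.
- power_box: grey box screwed to the bench, the wider of the two, 160 (x) x 160 (y) x 84 mm high, with an aluminium cover. Origin: centre of its underside; x points to the hinge side (away from the robot at yaw 0). Side and back walls 84 mm high, low front wall (x -72 to -80 mm) 71 mm. Under the cover a panel 43 mm above the bench bears the button and a dead white block 35 x 50 x 12 mm at x -35, y -36 mm
- cover (a joint): angle of the cover, rad: 0 shut, latched, flush; 1.4 fully open; -0.08 stop when pressed in. Push-push latch: press it beyond -0.065 and let go, and a spring swings it open in about 1.5 s, following the finger if that is in the way; from open, push it down beyond -0.065 again and let go, and it stays latched at 0. Every such press changes over. Takes 3 to 6 N near the free edge, 10 N at the stop
- cover_hinge (a point): point on the hinge line at mid width, level with the shut cover's outer face (85 mm above the bench), 62 mm to +x of the box's origin. Turns with the cover; its y axis is the hinge line. Open, the cover stands nearly upright over it, free edge 118 mm higher and 20 mm to box -x; its outer face then looks to box +x and is pushed from there, towards box -x and down, to shut it
- cover_press (a point): point to press: on the cover's outer face, mid width, 100 mm from the hinge line, 20 mm from the free edge; it moves with the cover, z is the cover's outward normal. The cover is a plate 120 mm long (from the hinge to the box's -x side), 136 mm wide, 8 mm thick. Here the latch changes over at 6.5 mm below flush at the latest; the stop is at 8 mm
- reset_button (a joint): how far the button is pressed, m: 0 = up, 0.006 = fully down (5 N). Spring return
- reset_button_top (a point): centre of the top of the round black reset button, 24 mm across, standing under the cover at 30 mm to -x and 33 mm to +y of the box's origin, top 65 mm above the bench when up; pressed straight down. Grey collar 40 mm across, 12 mm high, on the panel
- junction_box: bystander: narrow grey box, 154 x 94 x 82 mm, lid screwed down, fixed to the bench; origin at the centre of its underside
- file: bystander, loose: flat file with a wooden handle, 295 mm long, 28 mm thick at the handle, lying on the bench; origin on the bench 150 mm from the handle's end, x towards the tip
- oiler: bystander, loose: small white plastic oil bottle, 46 mm across, 105 mm high, upright; origin at the centre of its foot
- bar_stub: bystander, loose: upright stub of round steel bar, 32 mm across, 45 mm high; origin at the centre of its foot

How it is judged (in metres and radians):
On the way, in this order (a step that is already met when the one before it is completed fails the run):
1. the cover has sprung open (beyond 1.2 rad) (value of joint cover above 1.2 rad), for 0.2 s.
2. the reset button is pushed down (at least 4.5 of 6 mm) with the cover open (value of joint reset_button above 0.0045 m and value of joint cover above 0.6 rad), for 0.05 s.
3. the button is up again with the cover still open (value of joint reset_button below 0.001 m and value of joint cover above 0.6 rad), for 0.05 s.
4. the cover is pressed down past flush (value of joint cover below -0.03 rad), for 0.05 s.
At the end, for the whole second after the job is handed in: the cover is latched shut by itself (within 0.04 rad of flush) and at rest, and the reset button is up (value of joint cover between -0.04 and 0.04 rad and velocity of joint cover between -0.05 and 0.05 rad/s and value of joint reset_button below 0.001 m); the robot touches nothing.
It fails at once if the file was moved more than 20 mm or lifted (distance of file from where it was at the start of the episode above 0.02 m).
It fails at once if the oil bottle was moved more than 20 mm, lifted or tipped (distance of oiler from where it was at the start of the episode above 0.02 m or angle between oiler's own z axis and vertical above 0.5 rad).
It fails at once if the bar stub was moved more than 20 mm, lifted or tipped (distance of bar_stub from where it was at the start of the episode above 0.02 m or angle between bar_stub's own z axis and vertical above 0.5 rad).
It also fails if it takes over 64 s, if anything falls off the work surface, if the arm or the gripper's body presses on something with over 40 N, if the wrist force passes 120 N, or if a joint passes its speed limit or range.

## Working session

There is one attempt and no reset: what is moved stays moved. The work goes in short steps, Python scripts to look and compute and a tool call to move; the robot and the scene stay as the last step left them, time stands still between calls to the robot, and variables do not carry over. Pictures are saved under pics/ and viewed, about 8 in all and at most 12, crops included, and the job is handed in when it is done.

Besides the shell and the picture viewer there is one more tool, called after "Request:" as a command line: name --pt "numbers of a row" for each row, then --argument value for the rest. arm_command: Moves the arm, as the interface text tells. Its arguments: {"type":"object","properties":{"steps":{"type":"array"},"jaw":{"type":"number"}},"required":["steps"]}

```bash
mkdir -p pics; ls
python3 - <<'E'
from cell import state, read_camera, camera_model, env
import cv2,numpy as np
s=state();print(s, env.grip_point_offset)
for n in("top","scene"):
    im=read_camera(n);cv2.imwrite(f"pics/{n}0.png",im[...,::-1])
    m=camera_model(n);print(n,m)
a=cv2.imread("pics/top0.png");b=cv2.imread("pics/scene0.png")
E
```

```text
pics
{'t': 0.0, 'joints': array([ 1.16841437e+00,  4.91566235e-01,  1.55946389e+00, -1.60732192e-05,
        1.09167912e+00, -1.05579901e-01]), 'qvel': array([ 0.00066046,  0.00111704, -0.00109072,  0.00098128,  0.00121348,
        0.00052503]), 'tau': array([-3.12258657e-03, -6.12618899e+01, -2.58189815e+01,  6.91917655e-02,
        4.81384818e-02, -1.01985456e-04]), 'eef_pos': array([182.74353239, 597.65096073, 404.15250598]), 'tcp_rot': array([-3.14148916e+00,  1.11187290e-03,  1.27400175e+00]), 'ft_force': array([0.41759528, 0.33022859, 0.63483206]), 'moment': array([-0.02138852,  0.00166301,  0.00092796]), 'opening': 1.0005359115882335} 171.3
top {'K': array([[369.74544736,   0.        , 259.75494006],
       [  0.        , 369.74544736, 191.58931471],
       [  0.        ,   0.        ,   1.        ]]), 'xyz': array([5.63140637e+02, 3.70856165e-01, 7.95929755e+02]), 'rotation': array([ 0.04641675, -0.01782467, -1.59181011])}
scene {'K': array([[364.38518347,   0.        , 258.70077297],
       [  0.        , 364.38518347, 190.42940283],
       [  0.        ,   0.        ,   1.        ]]), 'xyz': array([1217.86858575,  131.51547323,  539.8386683 ]), 'rotation': array([ 0.95366517, -0.01745562,  1.76236408])}
```

View pics/top0.png

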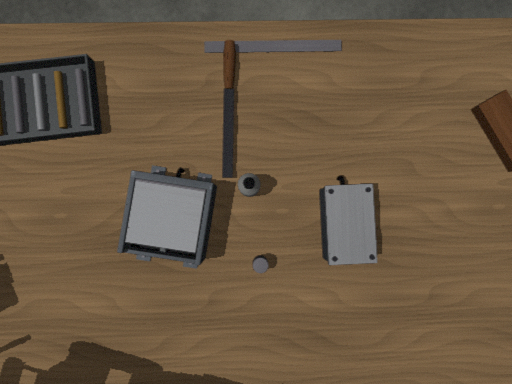

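View pics/scene0.png

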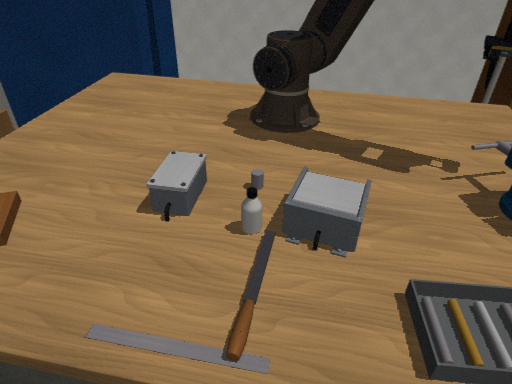

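The top view shows the wide box around (167,218), with its hinge and cable side up (+x). The oiler is at (249,185), the stub at (260,264), the file at (229,110) and the narrow box at (350,224). The scene view confirms this layout. Next I'll measure the cover in both views.

```bash
cat > h.py <<'E'
import numpy as np,cv2
from scipy.spatial.transform import Rotation as R
from cell import camera_model
def cast(n,uv,z):
    m=camera_model(n);K=m["K"];uv=np.atleast_2d(uv).astype(float)
    d=np.c_[(uv[:,0]-K[0,2])/K[0,0],-(uv[:,1]-K[1,2])/K[1,1],-np.ones(len(uv))]@R.from_euler("xyz",m["rotation"]).as_matrix().T
    return m["xyz"]+d*((z-m["xyz"][2])/d[:,2])[:,None]
def proj(n,P):
    m=camera_model(n);K=m["K"];c=(np.atleast_2d(P)-m["xyz"])@R.from_euler("xyz",m["rotation"]).as_matrix()
    return np.c_[K[0,0]*c[:,0]/-c[:,2]+K[0,2],-K[1,1]*c[:,1]/-c[:,2]+K[1,2]]
E
python3 - <<'E'
from h import *
def blob(f,th,roi,satmax=40):
    im=cv2.imread(f);x0,y0,x1,y1=roi;hsv=cv2.cvtColor(im,cv2.COLOR_BGR2HSV)
    m=np.zeros(im.shape[:2],np.uint8);m[y0:y1,x0:x1]=((hsv[...,2]>th)&(hsv[...,1]<satmax))[y0:y1,x0:x1]*255
    m=cv2.morphologyEx(m,cv2.MORPH_OPEN,np.ones((3,3)))
    c=max(cv2.findContours(m,0,1)[0],key=cv2.contourArea)
    return c
for n,f,roi,th in(("top","pics/top0.png",(110,160,225,275),130),("scene","pics/scene0.png",(280,165,380,225),150)):
    c=blob(f,th,roi); q=cv2.approxPolyDP(c,0.05*cv2.arcLength(c,True),True)[:,0]
    w=cast(n,c[:,0],85)[:,:2].astype(np.float32)
    r=cv2.minAreaRect(w);print(n,q.tolist(),cast(n,q,85)[:,:2].round(1).tolist(),r)
# small things: oiler, stub, base lines for reference
for nm,p,z in(("stub",(260,264),45),("oiler",(249,184),105),("file tip",(229,177),3),("file end",(230,41),14)):print(nm,cast("top",p,z).round(0))
E
```

```text
top [[136, 181], [126, 241], [194, 251], [203, 192]] [[621.0, 223.7], [507.0, 243.2], [485.2, 114.6], [597.3, 96.0]] ((552.7227783203125, 169.36912536621094), (132.89309692382812, 116.88719177246094), 79.97532653808594)
scene [[295, 196], [357, 209], [363, 184], [307, 172]] [[590.5, 96.3], [608.1, 224.5], [512.7, 240.0], [489.9, 113.2]] ((555.0743408203125, 168.05694580078125), (132.150146484375, 114.68487548828125), 79.96800231933594)
stub [[452. -11.  45.]]
oiler [[610.   7. 105.]]
file tip [[632.  51.   3.]]
file end [[925.  43.  14.]]
```

Both views agree to within about 2 mm. The box yaw is about -10°, its origin is near (551.5, 169), the press point is (514, 176, 85), the button is (528, 207, 65) and the hinge is (613, 158, 85). I'll approach with the jaws shut and turn 7° so that tool x = box y and tool y = box x.

Request:
arm_command --pt "-1 1.4 0 0 0 -0.5" --pt "-2.5 3.5 0 0 0 -1.5" --pt "-4.6 6.6 0 0 0 -3" --pt "-6.8 9.7 0 0 0 -4.5" --pt "-8.9 12.7 0 0 0 -6" --pt "-11 15.8 0 0 0 -7" --pt "-13.2 18.9 0 0 0 -7" --pt "-15.3 22 0 0 0 -7" --pt "-17.5 25 0 0 0 -7" --pt "-19.6 28.1 0 0 0 -7" --pt "-21.8 31.2 0 0 0 -7" --pt "-24 34 0 0 0 -7" --jaw 0

```text
t: 1.1
eef_pos: [438.7, 267.0, 404.6]
tcp_rot: [-3.142, -0.0, 1.396]
ft_force: [1.4, 0.6, 0.2]
opening: 0.217
```

Request:
arm_command --pt "-2 2.4 1 0 0 0" --pt "-4 4.8 2 0 0 0" --pt "-6 7 4 0 0 0" --pt "-7.3 8.6 6.5 0 0 0" --pt "-7.8 9.1 9 0 0 0" --pt "-7.8 9.1 10 0 0 0" --pt "-7.8 9.1 10 0 0 0" --pt "-7.8 9.1 10 0 0 0"

```text
t: 1.77
eef_pos: [513.6, 176.7, 304.9]
tcp_rot: [-3.141, 0.0, 1.397]
ft_force: [0.3, -0.5, 1.1]
opening: 0.007
```

Run:
```python
from h import *
from cell import *
s=state();print(s["t"],s["eef_pos"],s["tcp_rot"],s["ft_force"],s["opening"])
a=[read_camera(n)[...,::-1] for n in("scene","top")]
p=s["eef_pos"]-[0,0,190];print(p,proj("scene",[p]),proj("top",[p]))
a=[cv2.resize(x[y0:y0+200,x0:x0+200],(400,400),interpolation=2) for x,(x0,y0) in zip(a,((230,60),(60,120)))]
cv2.imwrite("pics/p2.png",np.hstack(a))
```

```text
1.7667 [513.59352982 176.66778207 304.93215307] [-3.14068877e+00  1.87257237e-04  1.39655084e+00] [ 0.25661583 -0.52521714  1.1291494 ] 0.006966059714431175
[513.59352982 176.66778207 114.93215307] [[336.14073158 169.54214625]] [[157.07662857 237.97789688]]
```

View pics/p2.png

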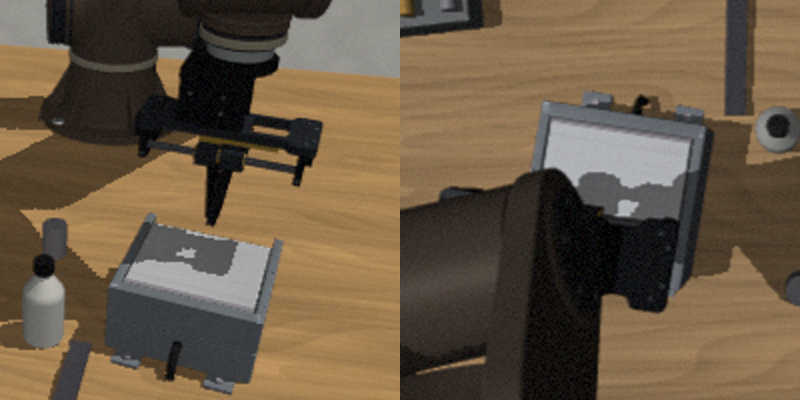

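The tip at (212,225) in the crop matches its projection, and the wide side of the gripper body lies along box y. Now I'll press.

Request:
arm_command --pt "0 0 1.2 0 0 0" --pt "0 0 2.4 0 0 0" --pt "0 0 2.9 0 0 0" --pt "0 0 3.2 0 0 0" --pt "0 0 3.5 0 0 0" --pt "0 0 3.7 0 0 0" --pt "0 0 3.75 0 0 0" --pt "0 0 3.75 0 0 0"

```text
t: 2.53
eef_pos: [513.8, 176.5, 267.9]
tcp_rot: [3.141, -0.001, 1.396]
ft_force: [-2.9, 3.1, 6.9]
opening: 0.008
```

Request:
arm_command --pt "0 0 0.08 0 0 0" --pt "0 0 0.08 0 0 0" --pt "0 0 -1.5 0 0 0" --pt "0 0 -4.5 0 0 0" --pt "0 0 -8.5 0 0 0" --pt "0 0 -12 0 0 0" --pt "0 0 -14 0 0 0" --pt "0 0 -14 0 0 0" --pt "0 0 -14 0 0 0" --pt "0 0 -14 0 0 0" --pt "0 0 -14 0 0 0" --pt "0 0 -14 0 0 0"

```text
t: 3.53
eef_pos: [513.8, 176.1, 406.1]
tcp_rot: [-3.14, 0.001, 1.396]
ft_force: [-0.3, -0.3, 0.5]
opening: 0.004
```

Request:
arm_command --pt "0 0 0 0 0 0" --pt "0 0 0 0 0 0" --pt "0 0 0 0 0 0" --pt "0 0 0 0 0 0" --pt "0 0 0 0 0 0" --pt "0 0 0 0 0 0" --pt "0 0 0 0 0 0" --pt "0 0 0 0 0 0" --pt "0 0 0 0 0 0" --pt "0 0 0 0 0 0" --pt "0 0 0 0 0 0"

```text
t: 4.45
eef_pos: [513.8, 176.1, 407.2]
tcp_rot: [3.142, -0.0, 1.396]
ft_force: [1.0, -0.5, 0.5]
opening: 0.003
```

Run:
```python
from h import *
from cell import *
s=state();print(s["t"],s["eef_pos"],s["ft_force"])
a=[read_camera(n)[...,::-1] for n in("scene","wrist")]
o=np.array([551.5,169.1]);Rm=np.array([[.985,.174],[-.174,.985]])
B=lambda x,y,z:np.r_[o+Rm@[x,y],z]
for P in(B(-30,33,65),B(42,0,203),B(42,68,203),B(-35,-36,55)):print(P.round(1),proj("scene",P).round(),proj("wrist",P).round())
cv2.imwrite("pics/p3.png",np.hstack([cv2.resize(a[0][60:260,230:430],(400,384),interpolation=2),cv2.resize(a[1],(400,300)) if 0 else cv2.copyMakeBorder(cv2.resize(a[1],(400,300)),0,84,0,0,0)]))
```

```text
4.45 [513.76233742 176.10766636 407.24828913] [ 1.02867592 -0.49329277  0.4575321 ]
[527.7 206.8  65. ] [[346. 193.]] [[287. 180.]]
[592.9 161.8 203. ] [[334. 151.]] [[254. 341.]]
[604.7 228.8 203. ] [[370. 158.]] [[358. 341.]]
[510.8 139.7  55. ] [[316. 189.]] [[218. 173.]]
```

View pics/p3.png

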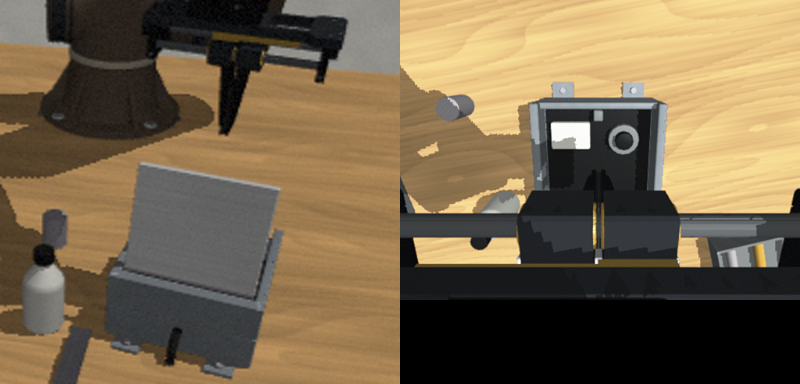

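The cover is open. The button shows at (287,177) in the wrist view, where (287,180) was predicted. Pressing it now.

Request:
arm_command --pt "1.5 0.4 0 0 0 0" --pt "3.26 0.84 1 0 0 0" --pt "3.26 0.84 4 0 0 0" --pt "3.26 0.84 7.5 0 0 0" --pt "3.26 0.84 10.5 0 0 0" --pt "3.26 0.84 13 0 0 0" --pt "3.26 0.84 14.5 0 0 0" --pt "3.26 0.84 15 0 0 0" --pt "3.26 0.84 15.4 0 0 0" --pt "3.26 0.84 15.7 0 0 0" --pt "3.26 0.84 15.8 0 0 0" --pt "3.26 0.84 15.8 0 0 0"

```text
t: 5.55
eef_pos: [527.7, 206.8, 250.0]
tcp_rot: [3.141, -0.0, 1.396]
ft_force: [-3.3, -0.7, 4.4]
opening: 0.004
```

Request:
arm_command --pt "0 0 0.1 0 0 0" --pt "0 0 0.13 0 0 0" --pt "0 0 0.13 0 0 0"

```text
t: 5.8
eef_pos: [527.7, 206.8, 249.3]
tcp_rot: [3.14, -0.001, 1.396]
ft_force: [-5.2, -2.2, 11.0]
opening: 0.003
```

The force jumped to 11 N, so the button is at its stop. Next I'll lift straight up, then cross over the cover's free edge to its outer side.

Request:
arm_command --pt "0 0 -1 0 0 0" --pt "0 0 -3.5 0 0 0" --pt "0 0 -7 0 0 0" --pt "0 0 -11 0 0 0" --pt "0 0 -15 0 0 0" --pt "0 0 -17.5 0 0 0" --pt "0 0 -18 0 0 0" --pt "-0.8 2.5 -18 0 0 0" --pt "-1.6 5.5 -18 0 0 0" --pt "-2.4 8.5 -18 0 0 0" --pt "-3.3 11.5 -18 0 0 0" --pt "-3.3 13 -18 0 0 0"

```text
t: 6.8
eef_pos: [652.3, 149.6, 427.4]
tcp_rot: [3.141, 0.0, 1.395]
ft_force: [-0.5, 0.2, 0.3]
opening: 0.004
```

Run:
```python
from h import *
from cell import *
s=state();print(s["t"],s["eef_pos"],s["ft_force"])
a=[read_camera(n)[...,::-1] for n in("scene","wrist")]
o=np.array([551.5,169.1]);Rm=np.array([[.985,.174],[-.174,.985]])
print("box xy of tip",Rm.T@(s["eef_pos"][:2]-o))
cv2.imwrite("pics/p4.png",np.hstack([cv2.resize(a[0][60:260,230:430],(400,384),interpolation=2),cv2.copyMakeBorder(cv2.resize(a[1],(400,300)),0,84,0,0,0)]))
```

```text
6.8 [652.33274123 149.57534858 427.43006746] [-0.50133142  0.19376778  0.29816687]
box xy of tip [102.71753946  -1.68688467]
```

View pics/p4.png

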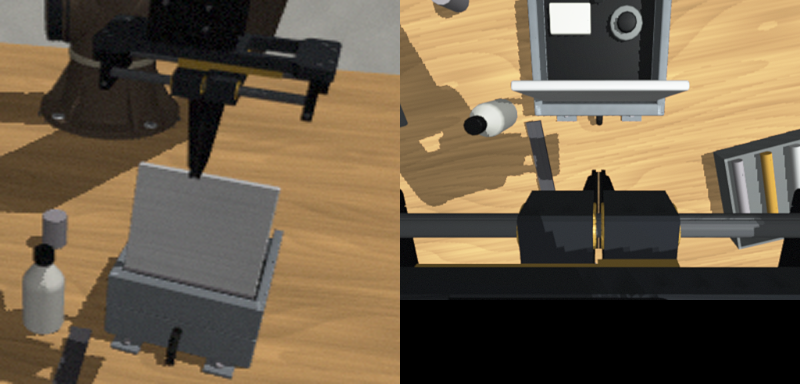

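The cover is still open and the button is up. The fingertip is centred behind the cover. Now I'll push the cover down along an arc with the tip at a radius of about 108 mm.

Request:
arm_command --pt "0 -1.2 2.4 0 0 0" --pt "0 -2.5 4.8 0 0 0" --pt "0 -3.8 4.7 0 0 0" --pt "0 -4.64 4.66 0 0 0" --pt "0 -5.69 4.89 0 0 0" --pt "0 -6.71 5.23 0 0 0" --pt "0 -7.7 5.68 0 0 0" --pt "0 -8.64 6.21 0 0 0" --pt "0 -9.51 6.84 0 0 0" --pt "0 -10.32 7.55 0 0 0" --pt "0 -11.06 8.34 0 0 0" --pt "0 -11.71 9.2 0 0 0"

```text
t: 7.9
eef_pos: [534.1, 172.4, 337.1]
tcp_rot: [3.138, -0.001, 1.397]
ft_force: [2.7, -0.2, 1.2]
opening: 0.001
```

Request:
arm_command --pt "0 -0.57 0.92 0 0 0" --pt "0 -1.04 1.89 0 0 0" --pt "0 -1.41 2.91 0 0 0" --pt "0 -1.67 3.95 0 0 0" --pt "0 -1.84 5.02 0 0 0" --pt "0 -2 5.8 0 0 0" --pt "0 -2 6.2 0 0 0" --pt "0 -2 6.5 0 0 0" --pt "0 -2 6.75 0 0 0" --pt "0 -2 6.85 0 0 0" --pt "0 -2 6.85 0 0 0"

```text
t: 8.82
eef_pos: [515.0, 175.7, 268.0]
tcp_rot: [3.141, -0.001, 1.396]
ft_force: [-3.2, 2.0, 6.6]
opening: 0.006
```

Request:
arm_command --pt "0 0 0.08 0 0 0" --pt "0 0 0.1 0 0 0" --pt "0 0 0.1 0 0 0"

```text
t: 9.07
eef_pos: [514.9, 175.7, 267.6]
tcp_rot: [3.141, -0.001, 1.396]
ft_force: [-3.9, 1.9, 13.0]
opening: 0.004
```

Request:
arm_command --pt "0 0 -0.5 0 0 0" --pt "0 0 -1.5 0 0 0" --pt "0 0 -3.5 0 0 0" --pt "0 -1 -6.5 0 0 0" --pt "0 -4 -9.5 0 0 0" --pt "0 -8 -11.5 0 0 0" --pt "0 -11 -12 0 0 0" --pt "0 -12 -12 0 0 0" --pt "0 -12 -12 0 0 0" --pt "0 -12 -12 0 0 0"

```text
t: 9.9
eef_pos: [397.2, 196.4, 387.0]
tcp_rot: [3.14, -0.001, 1.397]
ft_force: [0.3, -0.2, -0.7]
opening: 0.004
```

Run:
```python
from h import *
from cell import *
s=state();print(s["t"],s["eef_pos"],s["ft_force"])
a=[read_camera(n)[...,::-1] for n in("scene","wrist","top")]
cv2.imwrite("pics/p5.png",np.hstack([cv2.resize(a[0][60:260,230:430],(400,384),interpolation=2),cv2.resize(a[2][120:320,60:260],(400,384))]))
```

```text
9.9 [397.15328818 196.41687851 386.95510829] [ 0.26282936 -0.2093881  -0.68066617]
```

View pics/p5.png

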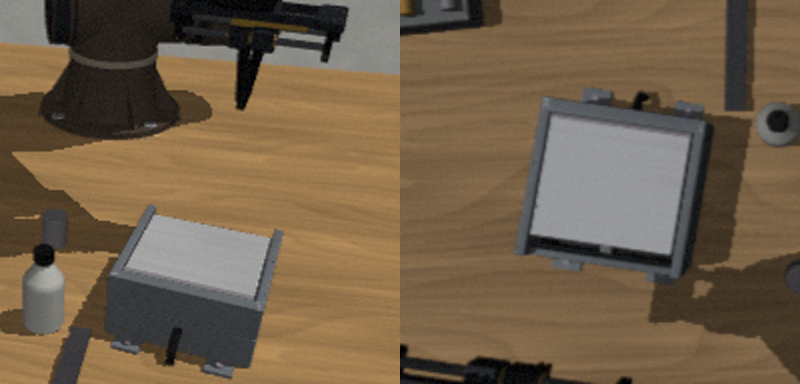

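The cover is shut flush and the bystanders look unmoved. I'll wait a second, compare with the first pictures, and hand in.

Request:
arm_command --pt "0 0 0 0 0 0" --pt "0 0 0 0 0 0" --pt "0 0 0 0 0 0" --pt "0 0 0 0 0 0" --pt "0 0 0 0 0 0" --pt "0 0 0 0 0 0" --pt "0 0 0 0 0 0" --pt "0 0 0 0 0 0" --pt "0 0 0 0 0 0" --pt "0 0 0 0 0 0"

```text
t: 10.88
eef_pos: [396.8, 196.4, 386.4]
tcp_rot: [3.142, -0.0, 1.396]
ft_force: [0.2, -0.3, -0.0]
opening: 0.003
```

Run:
```python
from h import *
from cell import *
for n,roi in(("scene",(280,165,380,225)),("top",(110,160,225,275))):
    x0,y0,x1,y1=roi
    for im in(cv2.imread(f"pics/{n}0.png"),read_camera(n)[...,::-1]):
        h=cv2.cvtColor(np.ascontiguousarray(im),cv2.COLOR_BGR2HSV)[y0:y1,x0:x1];m=((h[...,2]>(150 if n=="scene" else 130))&(h[...,1]<40)).astype(np.uint8)
        c=max(cv2.findContours(cv2.morphologyEx(m,2,np.ones((3,3))),0,1)[0],key=cv2.contourArea)
        print(n,cv2.minAreaRect(c),cv2.contourArea(c))
s=state();print(s["t"],s["ft_force"])
```

```text
scene ((49.052940368652344, 26.51176643371582), (64.53681182861328, 30.47873306274414), 12.52880859375) 1685.0
scene ((48.6529426574707, 26.311767578125), (65.62146759033203, 30.695661544799805), 12.528807640075684) 1796.0
top ((54.796478271484375, 56.20257568359375), (69.74747467041016, 61.4111213684082), 8.880659103393555) 4128.5
top ((54.552703857421875, 56.16621780395508), (70.2871322631836, 61.70919418334961), 8.972626686096191) 4179.5
10.9833 [0.74988921 0.24624252 0.401083  ]
```

```bash
python3 -c "from cell import job_done;print(job_done())"
```

```text
the job is handed in; nothing more can be done
None
```

I completed the sequence and handed the job in at about 11 s of robot time. I pressed the cover open, pushed the reset button to its stop (the force jumped to 11 N) and let it come back up. I then swung the cover down along an arc and pressed it home at 13 N until it latched.

- **Cover:** 1.8 s after I let go, its outline in both the top and scene cameras matched the starting pictures to within about 1 pixel. It is shut and flush.
- **Button:** it showed as up again in the wrist picture, with the cover still open, before I closed it. It can't be seen now that the cover is shut.
- **Robot:** it was clear of everything, with the measured force under 1 N.
- **Oil bottle, bar stub and file:** they looked unmoved in the cropped pictures, judged by eye only. The crops showed only part of the file and stub.

No check failed or disagreed. The joint values themselves could not be read, so the cover and button results rest on the pictures and forces.

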